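# Catch the toggles from the chute and park the dish against the tray

## Robot

A 7-joint arm with a two-finger parallel gripper is mounted at the origin on the work surface. World frame = base frame: x ahead of the robot, y to its left, z up, the work surface at z = 0. Lengths are in m, angles in rad, forces in N, time in s.
With the tool pointing down it reaches from about 0.4 to 0.875 m from the base axis. Payload 19.3 kg.
Tool frame: the origin (TCP) lies on the centre line of the jaws, within the pads' length; the fingertips stand 14 mm ahead of it and the grasp point (between the pads) lies 5 mm behind it; z points along the fingers, y is the line along which they close (so a half turn about z gives the same grasp; the last joint's range is limited). The gripper opens to 85 mm and grips with 20 to 120 N. Pads are 22 mm wide; open, the fingers measure 114 mm over their backs; the gripper's body (76 mm by 85 mm) begins 54 mm behind the grasp point. The pads swing forward as they close: fully open they stand 13 mm farther back than shut.
Start: joints at [-1.301, 0.521, -0.036, 1.599, 0.021, 1.021, -0.113], TCP at [0.208, 0.589, 0.245] pointing down, gripper open.
Joint ranges: [-2.91, 2.91], [-0.3, 2.13], [-1.5, 1.42], [0.17, 2.43], [-1.26, 4.41], [0.16, 1.93], [-2.52, 2.52]. Speed limits (rad/s): [1.89, 1.89, 2.39, 2.39, 3.01, 3.01, 3.01].

## Interface

Orientations are given as [roll, pitch, yaw] about the fixed x, y, z axes, in that order (R = Rz(yaw) Ry(pitch) Rx(roll)).
In Python, from workcell import bot, grab_frame, regions_of gives the robot as it stands. The module is installed in compiled form; this text tells all that it offers.
- The arm moves only by the tool play_rows, never from a script. Its argument "plan" is a list of rows, each a list of 3 entries, a list of its own where there are three numbers: the shift along the tool's x, y, z in units of 2.5 cm (1.0 is 2.5 cm), then the turn, a rotation vector about the tool's x, y, z in units of 0.15 rad (1.0 is 0.15 rad), then the closure, from -1 (fully open) to 1 (shut). In form: [[[tx, ty, tz], [rx, ry, rz], jaw], ...]. A call has 1 to 20 rows; each row shifts and turns the commanded pose from where the row before left it, along the tool's axes as they then stand; what a row does not reach is not made up. A row lasts 1/8 s, in which the tool goes at most 62.5 mm and 10.7 degrees, less where a joint would pass 70% of its speed; a pose out of reach is approached as far as the arm can. A call with a number of a shift or a turn outside -1 to 1 is refused whole. A call with a gripper value outside its range is refused whole. The fingers move at their own pace and stop on an object; "newtons" is the grip in N (left out, the last holds). Time passes only in rows, so rows that do not move let the fingers close. It gives the time, the measured TCP pose, the force, the opening and the grip force at its end, in the units of the state.
- bot.observe(): the state, without advancing time (a new reading comes with each control period).
- grab_frame(name): name is "scene" or "top" or "wrist"; returns a dict with "pixels" (384x512x3 uint8, red, green, blue), "depth" (384x512 float32, m along the optical axis (not along the pixel's ray), 0 where there is no reading), "camera_matrix" (3x3 intrinsics, pixels), "R" (3x3) and "t" (3): a world point X has camera coordinates R X + t. Camera axes: x right, y down, z forward; pixel columns grow to the right and rows downward; lengths in m; the calibration is good to about 2 mm. The wrist camera is an equidistant fisheye: a pixel r from the principal point sees the ray r / f radians off the axis. A picture is of the moment at which its call begins.
- bot.job_done(): hands the job in; it is judged then, once.
Trained networks look in the newest picture that a camera, given by its name, has taken for a name from the list of things; names that differ only in an ending like _2 or _b are one class to them, and where a whole thing is asked for, a point or a joint stands for the part that bears it (a point fixed in the world has none). Each returns a list of dicts, best first, with "p" (0 to 1); they miss things now and then, are a little off and sometimes report something else, mostly with a low value. They report only what shows in the picture. A call takes as long as a camera call.
- regions_of(thing, camera): "mask" (384x512 bool, what is visible of it) and "box" ([left, top, right, bottom] in pixels, round what is visible of it).
The state is a dict: "clock": time; "qpos": joint angles; "qd": joint speeds; "joint_efforts": joint torques, N m; "position": TCP position; "tool_rot": TCP orientation; "force": force on the tool from outside, world axes, zero at the start; "moment": the same for the moment, N m; "grip_width": finger opening in m; "finger_force": force on a finger pad.
Only numpy, scipy, OpenCV 4.12 (cv2) and the standard library are available. Lean on these libraries where they do the work, as an engineer would, in place of code of your own. Each camera call takes 0.05 s, during which the arm holds its last target. There are 200 camera calls.

## Task

Take the wooden dish by its handle and, holding it off the bench under the chute's outlet, lift the gate's two feet with the dish's rim so that all three toggles slide into the dish, letting none fall on the bench. Then stand the dish on the bench in front of the sorting tray, handle away from the tray, and butt the end opposite the handle flush against the tray's front face so that no gap is left and the dish does not stick out past the tray's sides. Let go of it, with the gate shut again, all three toggles still in the dish and the other things on the bench left where they are.

Things in the scene. Friction and masses are not known exactly. Their poses are not given: they have to be found in the camera images.
- dish: loose plywood dish (an open box) with a straight handle: 110 long (x) x 84 wide (y) x 50 high, walls and floor 4 mm, 130 g. Origin: centre of its underside; z up; the handle sticks out along -x from the middle of one short end, 90 long, 16 wide, 24 tall, its underside 18 and its top 42 above the dish's underside
- dish_grip (a point): point in the middle of the dish's handle, 95 mm along -x from the dish's centre, 30 mm above its underside
- dish_front (a point): centre of the dish's flat short end away from the handle (55 mm along +x, 25 mm up); x axis points out of that end
- chute: fixed tilted chute on a stand: narrow wooden trough with an aluminium floor, open on top, 25 mm wide inside (33 outside), 200 long, sloping 38 degrees. Origin on the bench right under the lower end of its floor (the lip); pieces come out along -x, +x goes up the slope. The stand fills the space below from 70 mm behind the lip (x > 0.07) on; nearer, the space under the trough is clear
- chute_lip (a point): lower end of the chute's floor, 165 mm above the bench
- gate (a joint): lift of the steel gate in m: 0 shut (it falls shut by its own 50 g), 0.05 fully up. An upright plate across the chute's lower end, 7 mm in front of the lip, sliding straight up. Pieces begin to get out under it at about 0.023; 0.035 to 0.045 lets them all out
- gate_foot_left (a point): centre of the underside of one of the gate's two feet: flat tabs 40 wide (across the chute) x 16 x 5 mm on legs either side of the outlet, underside 102 mm above the bench when shut. They reach from 20 to 60 mm either side of the chute's centre line; pieces fall through the 40 mm gap between. A dish whose two long walls rise under the feet lifts the gate
- gate_foot_right (a point): the same point of the other foot
- tray: fixed wooden sorting tray with brass bits, 120 deep (x) x 140 wide (y) x 50 high, standing on the bench. Origin: centre of its underside; its flat front face looks along -x, roughly to the robot
- tray_face (a point): centre of the tray's flat front face (140 wide, 50 high), 25 mm above the bench; -x points out of the face, y along it
- toggle0: polished dark wooden toggle, a rounded block 28 x 20 x 16 mm, about 12 g, number 1 in the row behind the gate; origin at its centre, x along its length, z along its 16 mm side
- toggle1: polished dark wooden toggle, a rounded block 28 x 20 x 16 mm, about 12 g, number 2 in the row behind the gate; origin at its centre, x along its length, z along its 16 mm side
- toggle2: polished dark wooden toggle, a rounded block 28 x 20 x 16 mm, about 12 g, number 3 in the row behind the gate; origin at its centre, x along its length, z along its 16 mm side
- dye_bottle: bystander: dye bottle, 36 mm across, 70 tall, standing; to be left alone
- jar: bystander: clear jar with a white lid, 60 across, 75 tall, standing; to be left alone
- tape: bystander: roll of tape lying flat, 90 across, 18 tall; to be left alone
- maul: bystander: turned wooden maul, 60 across, 175 tall, standing on its head; to be left alone
- awl: bystander: wooden-handled awl, 130 long, lying; to be left alone
- weight: bystander: brass weight, 56 across, 50 tall; to be left alone
- brush: bystander: brush, 170 long, lying; to be left alone

How it is judged:
On the way, in this order (a step that is already met when the one before it is completed fails the run):
1. the dish, held off the bench under the outlet, has begun to lift the gate (value of joint gate above 0.006 m and height (world z) of dish above 0.03 m and horizontal distance between dish and chute_lip below 0.09 m), for 0.05 s.
2. all three toggles are in the dish while it is still off the bench (x of toggle0 in the frame of dish between -0.055 and 0.055 m and y of toggle0 in the frame of dish between -0.042 and 0.042 m and z of toggle0 in the frame of dish between 0 and 0.055 m and x of toggle1 in the frame of dish between -0.055 and 0.055 m and y of toggle1 in the frame of dish between -0.042 and 0.042 m and z of toggle1 in the frame of dish between 0 and 0.055 m and x of toggle2 in the frame of dish between -0.055 and 0.055 m and y of toggle2 in the frame of dish between -0.042 and 0.042 m and z of toggle2 in the frame of dish between 0 and 0.055 m and height (world z) of dish above 0.02 m), for 0.2 s.
At the end, for the whole second after the job is handed in: All three toggles are in the dish; the dish stands upright on the bench, at rest, its end opposite the handle flush against the tray's front face (gap under 5 mm, within 3.4 degrees, within 35 mm of the face's middle); the gate is shut (x of toggle0 in the frame of dish between -0.055 and 0.055 m and y of toggle0 in the frame of dish between -0.042 and 0.042 m and z of toggle0 in the frame of dish between 0 and 0.055 m and x of toggle1 in the frame of dish between -0.055 and 0.055 m and y of toggle1 in the frame of dish between -0.042 and 0.042 m and z of toggle1 in the frame of dish between 0 and 0.055 m and x of toggle2 in the frame of dish between -0.055 and 0.055 m and y of toggle2 in the frame of dish between -0.042 and 0.042 m and z of toggle2 in the frame of dish between 0 and 0.055 m and height (world z) of dish below 0.005 m and angle between dish's own z axis and vertical below 0.05 rad and x of dish_front in the frame of tray_face between -0.005 and 0.005 m and y of dish_front in the frame of tray_face between -0.035 and 0.035 m and angle between the x axis of dish and the x axis of tray, either way round below 0.06 rad and value of joint gate below 0.005 m and linear speed of dish below 0.02 m/s); the robot touches nothing.
It fails at once if a toggle falls on the bench ((height (world z) of toggle0 below 0.03 m and horizontal distance between toggle0 and dish above 0.085 m) or (height (world z) of toggle1 below 0.03 m and horizontal distance between toggle1 and dish above 0.085 m) or (height (world z) of toggle2 below 0.03 m and horizontal distance between toggle2 and dish above 0.085 m)).
It fails at once if a bystander is moved more than 30 mm (distance of any of dye_bottle, jar, tape, maul, awl, weight, brush from where it was at the start of the episode above 0.03 m).
It also fails if it takes over 59 s, if anything falls off the work surface, if the arm or the gripper's body presses on something with over 40 N, if the wrist force passes 120 N, or if a joint passes its speed limit or range.

## Working session

There is one attempt and no reset: what is moved stays moved. The work goes in short steps, Python scripts to look and compute and a tool call to move; the robot and the scene stay as the last step left them, time stands still between calls to the robot, and variables do not carry over. Pictures are saved under pics/ and viewed, at most 10 in all, crops included, and the job is handed in when it is done.

Besides the shell and the picture viewer there is one more tool, called after "Call:" by a JSON object that holds its "fn" and its "kwargs", one argument or row to a line. play_rows: Moves the arm, as the interface text tells. Its arguments: {"type":"object","properties":{"plan":{"type":"array"},"newtons":{"type":"number"}},"required":["plan"]}

```bash
mkdir -p pics; cat > h.py <<'E'
import numpy as np, cv2
from workcell import bot, grab_frame, regions_of
def pts(f, mask):
    v,u=np.nonzero(mask&(f["depth"]>0)); d=f["depth"][v,u].astype(float); K=f["camera_matrix"]
    c=np.stack([(u-K[0,2])/K[0,0]*d,(v-K[1,2])/K[1,1]*d,d],1)
    return (c-f["t"])@f["R"]
E
python3 - <<'E'
from h import *
print(bot.observe())
out=[]
for cam in ["scene","top"]:
    f=grab_frame(cam); np.savez(cam+".npz",**f)
    cv2.imwrite(f"pics/{cam}0.png",f["pixels"][:,:,::-1])
    for n in ["dish","dish_grip","chute","gate","gate_foot_left","tray","toggle0","dye_bottle","jar","tape","maul","awl","weight","brush"]:
        for r in regions_of(n,cam)[:2]:
            P=pts(f,r["mask"])
            if r["p"]>.3 and len(P): print(cam,n,round(r["p"],2),np.round(r["box"]),len(P),np.round(np.percentile(P,[2,50,98],axis=0),3).tolist())
E
```

```text
{'clock': 0.0, 'qpos': array([-1.30122797,  0.52203088, -0.03629387,  1.59998776,  0.02116826,
        1.02105713, -0.1127866 ]), 'qd': array([ 0.00076462,  0.00245878, -0.00010845, -0.00016011, -0.00024028,
       -0.00021727, -0.00066348]), 'joint_efforts': array([-7.76246470e-04, -9.27118564e+01,  1.97995283e+00, -3.69919789e+01,
        1.78474677e-02,  8.40204069e-03, -4.47786124e-05]), 'position': array([0.20823443, 0.5889701 , 0.24472282]), 'tool_rot': array([-3.14049528e+00,  6.60968919e-05,  2.80178171e+00]), 'force': array([ 0.0100812 , -0.65830875, -0.19522558]), 'moment': array([ 0.01981493,  0.08429521, -0.00789053]), 'finger_force': 0.0, 'grip_width': 0.08533442725379221}
scene dish 0.67 [222. 182. 273. 238.] 1357 [[0.441, -0.05, -0.001], [0.545, 0.007, 0.024], [0.624, 0.06, 0.051]]
scene dish_grip 0.84 [223. 184. 274. 234.] 1396 [[0.438, -0.052, -0.001], [0.546, 0.008, 0.023], [0.624, 0.061, 0.051]]
scene chute 0.84 [122. 160. 203. 260.] 3629 [[0.589, -0.335, 0.005], [0.68, -0.24, 0.111], [0.758, -0.126, 0.299]]
scene gate 0.47 [185. 174. 199. 213.] 165 [[0.525, -0.172
[... 2774 characters left out ...]
, 0.017], [0.453, -0.075, 0.024]]
top maul 0.72 [348. 231. 373. 251.] 246 [[0.393, -0.307, 0.033], [0.422, -0.287, 0.081], [0.446, -0.27, 0.178]]
top awl 0.61 [137. 243. 153. 260.] 218 [[0.368, 0.444, 0.009], [0.395, 0.466, 0.031], [0.42, 0.496, 0.054]]
top awl 0.59 [133. 192. 140. 213.] 112 [[0.534, 0.49, 0.011], [0.562, 0.503, 0.023], [0.591, 0.519, 0.031]]
top weight 0.64 [136. 242. 154. 256.] 185 [[0.371, 0.445, 0.019], [0.396, 0.466, 0.033], [0.418, 0.492, 0.054]]
top brush 0.78 [370. 209. 418. 221.] 351 [[0.482, -0.508, 0.008], [0.499, -0.408, 0.018], [0.518, -0.349, 0.026]]
top brush 0.43 [304. 140. 374. 202.] 1637 [[0.572, -0.342, 0.001], [0.667, -0.242, 0.015], [0.76, -0.12, 0.308]]
```

```bash
python3 - <<'E'
import cv2,numpy as np
a=cv2.imread("pics/scene0.png");b=cv2.imread("pics/top0.png")
s=cv2.resize(a[120:310,80:440],(800,422),interpolation=2)
t=cv2.resize(b[120:270,120:430],(800,387),interpolation=2)
cv2.imwrite("pics/s1.png",s);cv2.imwrite("pics/t1.png",t)
E
```

```text
(no output)
```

View pics/s1.png

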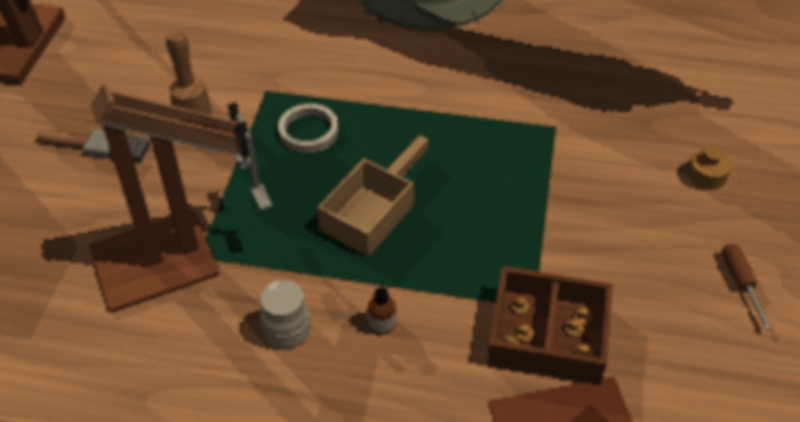

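View pics/t1.png

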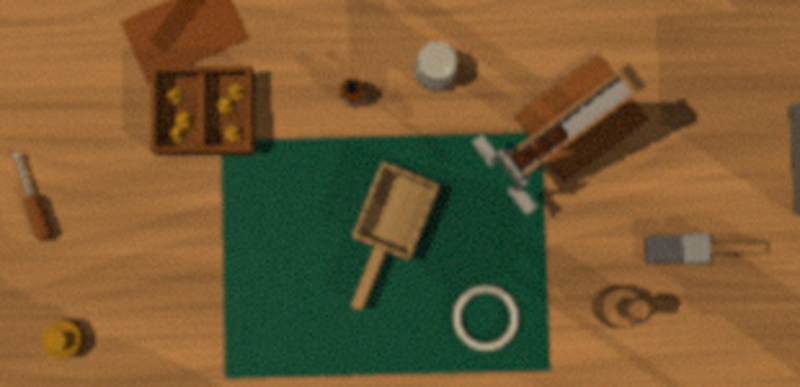

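```bash
python3 - <<'E'
from h import *
import numpy as np
def load(c): return dict(np.load(c+".npz"))
for cam in ["scene","top"]:
    f=load(cam); P=pts(f,np.ones((384,512),bool))
    def box(x0,x1,y0,y1,z0,z1):
        m=np.all((P>[x0,y0,z0])&(P<[x1,y1,z1]),1); return P[m]
    def rect(Q): 
        r=cv2.minAreaRect((Q[:,:2]*1000).astype(np.float32)); return np.round(r[0],1),np.round(r[1],1),round(r[2],1)
    q=box(.62,.79,.18,.36,.043,.06); print(cam,"tray rim",len(q),rect(q),np.median(q[:,2]))
    q=box(.5,.64,-.08,.09,.044,.06); print("dish rim",len(q),rect(q))
    q=box(.41,.64,-.08,.09,.03,.047)
    q=box(.41,.525,-.02,.09,.035,.05);print("handle",len(q),rect(q),np.round(np.median(q,0),3))
    q=box(.54,.68,-.2,-.08,.095,.125); print("feet",len(q))
    for s in (0,1):
        g=q[(q[:,0]-q[:,1]*0>.6)==s]; print(len(g),np.round(g.mean(0),3),rect(g))
    q=box(.56,.78,-.36,-.1,.18,.32)
    c=q.mean(0); d=q[:,:2]-c[:2]; w,v=np.linalg.eigh(d.T@d); print("trough",len(q),np.round(c,3),np.degrees(np.arctan2(*v[::-1,1])),rect(q))
E
```

```text
scene tray rim 566 (array([708.2, 269.9]), array([140.3, 126.8]), 89.2) 0.04890300473064899
dish rim 212 (array([557. ,   4.7]), array([ 87.8, 122.4]), 66.5)
handle 178 (array([475. ,  23.8]), array([82.3, 97. ]), 87.1) [0.494 0.038 0.042]
feet 103
27 [ 0.581 -0.158  0.108] (array([ 576.8, -159.6]), array([26.4, 15.7]), 33.0)
76 [ 0.635 -0.119  0.108] (array([ 634.6, -118.4]), array([44. , 16.6]), 33.7)
trough 1469 [ 0.663 -0.216  0.239] 127.39056837688476 (array([ 652.2, -207.2]), array([ 50.1, 171.5]), 35.6)
top tray rim 324 (array([708.1, 270.5]), array([138.4, 120.2]), 88.7) 0.04938440667404956
dish rim 112 (array([556.4,   4.8]), array([ 84.1, 116.6]), 66.5)
handle 133 (array([470.4,  27.1]), array([75.4, 98.2]), 80.1) [0.475 0.043 0.042]
feet 106
53 [ 0.567 -0.164  0.108] (array([ 567.8, -164. ]), array([37.9, 16.4]), 32.2)
53 [ 0.635 -0.117  0.107] (array([ 634.3, -118.5]), array([39.7, 16.7]), 35.7)
trough 682 [ 0.649 -0.209  0.241] 124.99053262527548 (array([ 649. , -208.8]), array([ 51.2, 172.6]), 35.3)
```

Call:
{"fn": "play_rows", "kwargs": {
  "plan": [
    [[0,0,0],[0,0,0.47],-1],
    [[-1,-0.866,0],[0,0,0],-1],
    [[-1,-0.866,0],[0,0,0],-1],
    [[-1,-0.866,0],[0,0,0],-1],
    [[-1,-0.866,0],[0,0,0],-1],
    [[-1,-0.866,0],[0,0,0],-1],
    [[-1,-0.866,0],[0,0,0],-1],
    [[-1,-0.866,0],[0,0,0],-1],
    [[-1,-0.866,0],[0,0,0],-1],
    [[-1,-0.866,0],[0,0,0],-1],
    [[-1,-0.866,0],[0,0,0],-1],
    [[-1,-0.866,0],[0,0,0],-1],
    [[-1,-0.866,0],[0,0,0],-1],
    [[-1,-0.866,0],[0,0,0],-1],
    [[-1,-0.866,0],[0,0,0],-1],
    [[-1,-0.866,0],[0,0,0],-1],
    [[-1,-0.866,0],[0,0,0],-1],
    [[-0.66,-0.57,0],[0,0,0],-1],
    [[-0.66,-0.57,0],[0,0,0],-1],
    [[0,0,0],[0,0,0],-1]
  ],
  "newtons": 60
}}

```text
clock: 4.0
position: [0.4562, 0.0716, 0.2454]
tool_rot: [-3.141, 0.0, 2.729]
force: [-0.1, -0.4, -0.7]
grip_width: 0.085
finger_force: 0.0
```

```bash
cat >> h.py <<'E'
def to(p,yaw_deg):
    "tool turn (units) about z, then shift in units in the turned frame"
    s=bot.observe(); y=np.radians(yaw_deg); dy=(y-s["tool_rot"][2]+np.pi)%(2*np.pi)-np.pi
    d=(np.array(p)-s["position"])/.025
    T=np.array([[np.cos(y),np.sin(y),0],[np.sin(y),-np.cos(y),0],[0,0,-1]])
    print("t",round(s["clock"],2),"pos",np.round(s["position"],4),"rot",np.round(np.degrees(s["tool_rot"]),2),"F",np.round(s["force"],1),"w",round(s["grip_width"],4))
    print("turn",round(-dy/.15,2),"shift",np.round(T@d,2))
E
python3 - <<'E'
from h import *
to([.470,.0426,.026],156.5)
f=grab_frame("wrist"); cv2.imwrite("pics/w1.png",f["pixels"][:,:,::-1])
E
```

```text
t 4.0 pos [0.4562 0.0716 0.2454] rot [-1.7999e+02  2.0000e-02  1.5636e+02] F [-0.1 -0.4 -0.7] w 0.085
turn -0.02 shift [-0.97 -0.84  8.78]
```

View pics/w1.png

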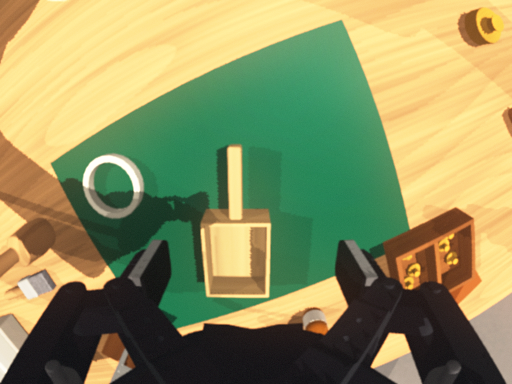

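The wrist view shows the handle running straight up the image (col 236, rows 145–218). It is parallel to the tool's x axis, so the yaw is right and only the computed shift remains.

Call:
{"fn": "play_rows", "kwargs": {
  "plan": [
    [[-0.5,-0.42,0.5],[0,0,0],-1],
    [[-0.47,-0.42,0.8],[0,0,0],-1],
    [[0,0,1],[0,0,0],-1],
    [[0,0,1],[0,0,0],-1],
    [[0,0,1],[0,0,0],-1],
    [[0,0,1],[0,0,0],-1],
    [[0,0,1],[0,0,0],-1],
    [[0,0,1],[0,0,0],-1],
    [[0,0,0.8],[0,0,0],-1],
    [[0,0,0.5],[0,0,0],-1],
    [[0,0,0.2],[0,0,0],-1],
    [[0,0,0],[0,0,0],-1],
    [[0,0,0],[0,0,0],1],
    [[0,0,0],[0,0,0],1],
    [[0,0,0],[0,0,0],1],
    [[0,0,0],[0,0,0],1],
    [[0,0,0],[0,0,0],1],
    [[0,0,0],[0,0,0],1]
  ],
  "newtons": 60
}}

```text
clock: 6.3
position: [0.4698, 0.0438, 0.0255]
tool_rot: [3.141, 0.0, 2.731]
force: [-1.7, -0.6, 5.8]
grip_width: 0.0154
finger_force: 60.1
```

Call:
{"fn": "play_rows", "kwargs": {
  "plan": [
    [[0,0,-0.4],[0,0,0],1],
    [[0,0,-0.6],[0,0,0],1],
    [[0,0,-0.4],[0,0,0.2],1],
    [[0,0,0],[0,0,0.6],1],
    [[0,0,0],[0,0,0.8],1],
    [[0,0,0],[0,0,0.8],1],
    [[0,0,0],[0,0,0.8],1],
    [[0,0,0],[0,0,0.5],1],
    [[0,0,0],[0,0,0],1],
    [[0,0,0],[0,0,0],1]
  ]
}}

```text
clock: 7.55
position: [0.4698, 0.0439, 0.0606]
tool_rot: [3.141, 0.0, 2.178]
force: [0.3, 0.5, -2.5]
grip_width: 0.0147
finger_force: 59.0
```

```bash
python3 - <<'E'
from h import *
to([.531,-.040,.0605],124.8)
s=bot.observe(); y=s["tool_rot"][2]; T=np.array([[-np.cos(y),-np.sin(y)],[np.sin(y),-np.cos(y)]]) # dish x, dish y approx
T[1]=[np.sin(y),-np.cos(y)]
for cam in ["scene","top"]:
    f=grab_frame(cam); P=pts(f,np.ones((384,512),bool)); cv2.imwrite(f"pics/{cam}2.png",f["pixels"][:,:,::-1])
    q=P[:,:2]-s["position"][:2]; L=np.c_[q@T.T,P[:,2]]
    m=(L[:,0]>.02)&(L[:,0]<.2)&(abs(L[:,1])<.07)&(L[:,2]>.076)&(L[:,2]<.098)
    g=L[m]; print(cam,len(g),np.round(np.percentile(g,[1,5,50,95,99],axis=0),4).tolist(), cv2.minAreaRect((g[:,:2]*1000).astype(np.float32)))
E
```

```text
t 7.55 pos [0.4698 0.0439 0.0606] rot [179.98   0.   124.77] F [ 0.3  0.5 -2.5] w 0.0147
turn -0.0 shift [-4.15  0.1   0.  ]
scene 270 [[0.0261, -0.043, 0.0761], [0.0399, -0.0413, 0.0767], [0.094, 0.0067, 0.0821], [0.1536, 0.043, 0.0865], [0.1546, 0.0448, 0.0878]] ((88.37517547607422, 1.0581779479980469), (90.16558074951172, 132.1848907470703), 88.67343139648438)
top 97 [[0.0555, -0.0417, 0.0762], [0.0648, -0.0412, 0.0778], [0.1299, 0.0083, 0.0838], [0.1529, 0.0413, 0.0893], [0.1534, 0.0419, 0.0913]] ((103.1590347290039, 0.1036376953125), (83.76587677001953, 100.7380142211914), 89.81192779541016)
```

Call:
{"fn": "play_rows", "kwargs": {
  "plan": [
    [[-0.4,0.09,0],[0,0,0],1],
    [[-0.8,0,0],[0,0,0],1],
    [[-0.9,0,0],[0,0,0],1],
    [[-0.9,0,0],[0,0,0],1],
    [[-0.7,0,0],[0,0,0],1],
    [[-0.34,0,0],[0,0,0],1],
    [[0,0,0],[0,0,0],1],
    [[0,0,0],[0,0,0],1]
  ]
}}

```text
clock: 8.65
position: [0.5287, -0.0373, 0.0602]
tool_rot: [-3.141, -0.001, 2.177]
force: [-0.8, 0.0, -1.2]
grip_width: 0.0154
finger_force: 59.0
```

```bash
python3 - <<'E'
from h import *
to([.529,-.0378,.118],124.8)
a=grab_frame("scene")["pixels"][130:290,120:300]; b=grab_frame("top")["pixels"][140:240,230:380]
im=np.hstack([cv2.resize(a,(400,356),interpolation=2),cv2.resize(b,(400,267),interpolation=2) if 0 else cv2.copyMakeBorder(cv2.resize(b,(400,267),interpolation=2),0,89,0,0,0)])
cv2.imwrite("pics/c3.png",im[:,:,::-1])
E
```

```text
t 8.65 pos [ 0.5287 -0.0373  0.0602] rot [-1.7999e+02 -3.0000e-02  1.2473e+02] F [-0.8  0.  -1.2] w 0.0154
turn -0.01 shift [-0.02 -0.   -2.31]
```

View pics/c3.png

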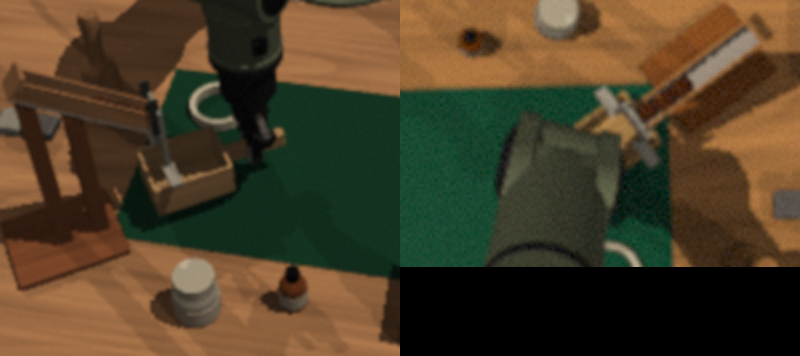

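The dish sits under both feet: the feet (crop px 608,100 and 648,152) are over its two long walls, and the chute is ahead of it. Now I'll lift.

Call:
{"fn": "play_rows", "kwargs": {
  "plan": [
    [[0,0,-0.4],[0,0,0],1],
    [[0,0,-0.4],[0,0,0],1],
    [[0,0,-0.3],[0,0,0],1],
    [[0,0,-0.4],[0,0,0],1],
    [[0,0,-0.5],[0,0,0],1],
    [[0,0,-0.28],[0,0,0],1],
    [[0,0,0],[0,0,0],1],
    [[0,0,0],[0,0,0],1],
    [[0,0,0],[0,0,0],1],
    [[0,0,0],[0,0,0],1],
    [[0,0,0],[0,0,0],1],
    [[0,0,0],[0,0,0],1],
    [[0,0,0],[0,0,0],1],
    [[0,0,0],[0,0,0],1]
  ]
}}

```text
clock: 10.5
position: [0.529, -0.038, 0.1173]
tool_rot: [-3.142, -0.0, 2.176]
force: [-0.2, 0.4, -2.5]
grip_width: 0.0151
finger_force: 59.1
```

```bash
python3 - <<'E'
from h import *
to([.529,-.0378,.0605],124.8)
fa=grab_frame("scene");ra=[(round(r["p"],2),np.round(np.median(pts(fa,r["mask"]),0),3)) for r in regions_of("toggle0","scene")[:4]]
fb=grab_frame("top");rb=[(round(r["p"],2),np.round(np.median(pts(fb,r["mask"]),0),3)) for r in regions_of("toggle0","top")[:4]]
print(ra,rb)
a=fa["pixels"][130:290,120:300]; b=fb["pixels"][140:240,230:380]
im=np.hstack([cv2.resize(a,(400,356),interpolation=2),cv2.copyMakeBorder(cv2.resize(b,(400,267),interpolation=2),0,89,0,0,0)])
cv2.imwrite("pics/c4.png",im[:,:,::-1])
E
```

```text
t 10.5 pos [ 0.529  -0.038   0.1173] rot [-180.     -0.    124.69] F [-0.2  0.4 -2.5] w 0.0151
turn -0.01 shift [0.01 0.   2.27]
[(0.58, array([ 0.585, -0.113,  0.119])), (0.44, array([ 0.574, -0.084,  0.125])), (0.24, array([ 0.622, -0.128,  0.194]))] []
```

View pics/c4.png

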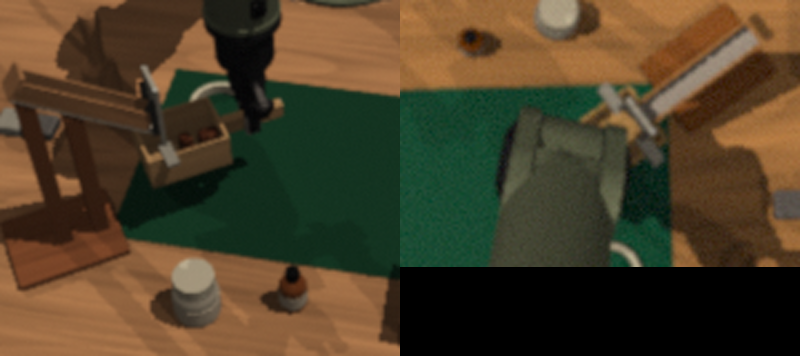

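Call:
{"fn": "play_rows", "kwargs": {
  "plan": [
    [[0,0,0.4],[0,0,0],1],
    [[0,0,0.6],[0,0,0],1],
    [[0,0,0.6],[0,0,0],1],
    [[0,0,0.5],[0,0,0],1],
    [[0,0,0.2],[0,0,0],1],
    [[0,0,0],[0,0,0],1],
    [[0.4,0,0],[0,0,0],1],
    [[0.8,0,0],[0,0,0],1],
    [[0.9,0,0],[0,0,0],1],
    [[0.9,0,0],[0,0,0],1],
    [[0.7,0,0],[0,0,0],1],
    [[0.3,0,0],[0,0,-0.3],1],
    [[0,0,0],[0,0,-0.8],1],
    [[0,0,0],[0,0,-0.9],1],
    [[0,0,0],[0,0,-0.9],1],
    [[0,0,0],[0,0,-0.9],1],
    [[0,0,0],[0,0,-0.9],1],
    [[0,0,0],[0,0,-0.9],1],
    [[0,0,0],[0,0,-0.5],1],
    [[0,0,0],[0,0,-0.22],1]
  ]
}}

```text
clock: 13.2
position: [0.4722, 0.0441, 0.0599]
tool_rot: [-3.142, 0.0, 3.126]
force: [0.7, 0.7, -1.7]
grip_width: 0.0152
finger_force: 59.1
```

```bash
python3 - <<'E'
from h import *
to([.470,.2743,.0605],179.0)
a=grab_frame("scene")["pixels"][130:290,120:300]; b=grab_frame("top")["pixels"][140:240,230:380]
im=np.hstack([cv2.resize(a,(400,356),interpolation=2),cv2.copyMakeBorder(cv2.resize(b,(400,267),interpolation=2),0,89,0,0,0)])
cv2.imwrite("pics/c5.png",im[:,:,::-1])
E
```

```text
t 13.2 pos [0.4722 0.0441 0.0599] rot [-1.8000e+02  2.0000e-02  1.7912e+02] F [ 0.7  0.7 -1.7] w 0.0152
turn 0.01 shift [ 0.25  9.21 -0.03]
```

View pics/c5.png

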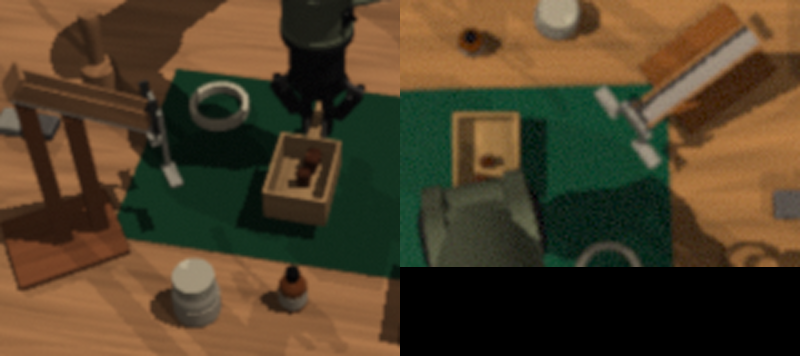

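The toggles are in the dish (crop px 300–320, 155–180), the chute is empty and the gate is down. Next I'll carry the dish to the tray.

Call:
{"fn": "play_rows", "kwargs": {
  "plan": [
    [[0.1,0.4,0],[0,0,0],1],
    [[0.15,0.8,0],[0,0,0],1],
    [[0,1,0],[0,0,0],1],
    [[0,1,0],[0,0,0],1],
    [[0,1,0],[0,0,0],1],
    [[0,1,0],[0,0,0],1],
    [[0,1,0],[0,0,0],1],
    [[0,1,0],[0,0,0],1],
    [[0,0.9,0],[0,0,0],1],
    [[0,0.7,0],[0,0,0],1],
    [[0,0.4,0],[0,0,0],1],
    [[0,0,0.4],[0,0,0],1],
    [[0,0,0.4],[0,0,0],1],
    [[0,0,0.3],[0,0,0],1],
    [[0,0,0.2],[0,0,0],1],
    [[0,0,0],[0,0,0],1],
    [[0,0,0],[0,0,0],1]
  ]
}}

```text
clock: 15.42
position: [0.47, 0.2744, 0.0275]
tool_rot: [3.141, 0.0, 3.124]
force: [0.0, 0.1, -2.2]
grip_width: 0.0152
finger_force: 59.1
```

```bash
python3 - <<'E'
from h import *
to([.495,.2743,.0255],179.0)
s=bot.observe();X=s["position"]
for cam in ["scene","top"]:
    f=grab_frame(cam); P=pts(f,np.ones((384,512),bool))
    q=P[(P[:,0]>.638)&(P[:,0]<.79)&(P[:,1]>.18)&(P[:,1]<.36)&(P[:,2]>.043)&(P[:,2]<.06)]
    print(cam,"tray",cv2.minAreaRect((q[:,:2]*1000).astype(np.float32)), [round(np.percentile(q[(abs(q[:,1]-c)<.02),0],5),4) for c in (.22,.25,.29,.32)])
    q=P[(P[:,0]>.57)&(P[:,0]<.638)&(P[:,1]>.2)&(P[:,1]<.34)&(P[:,2]>.038)&(P[:,2]<.06)]
    print("dish",len(q),np.round(np.percentile(q,[2,50,98],axis=0),4).tolist(), [round(np.percentile(q[(abs(q[:,1]-c)<.012),0],95),4) for c in (.245,.275,.305)])
a=f=grab_frame("scene")["pixels"][160:310,200:380]; b=grab_frame("top")["pixels"][130:240,150:300]
im=np.hstack([cv2.resize(a,(400,333),interpolation=2),cv2.copyMakeBorder(cv2.resize(b,(400,293),interpolation=2),0,40,0,0,0)])
cv2.imwrite("pics/c6.png",im[:,:,::-1])
E
```

```text
t 15.43 pos [0.47   0.2744 0.0275] rot [1.7999e+02 1.0000e-02 1.7900e+02] F [ 0.   0.1 -2.2] w 0.0152
turn 0.0 shift [-1.    0.02  0.08]
scene tray ((708.3373413085938, 269.9848937988281), (140.20521545410156, 125.49769592285156), 88.76028442382812) [np.float64(0.6497), np.float64(0.6493), np.float64(0.6495), np.float64(0.6505)]
dish 158 [[0.574, 0.2294, 0.0386], [0.6223, 0.2726, 0.049], [0.6261, 0.3122, 0.0535]] [np.float64(0.6261), np.float64(0.6258), np.float64(0.6253)]
top tray ((707.5804443359375, 269.73553466796875), (141.03724670410156, 120.64006805419922), 88.42251586914062) [np.float64(0.6501), np.float64(0.649), np.float64(0.6485), np.float64(0.6494)]
dish 92 [[0.5722, 0.229, 0.0394], [0.6172, 0.2627, 0.0478], [0.6235, 0.3111, 0.0568]] [np.float64(0.6222), np.float64(0.623), np.float64(0.6234)]
```

View pics/c6.png

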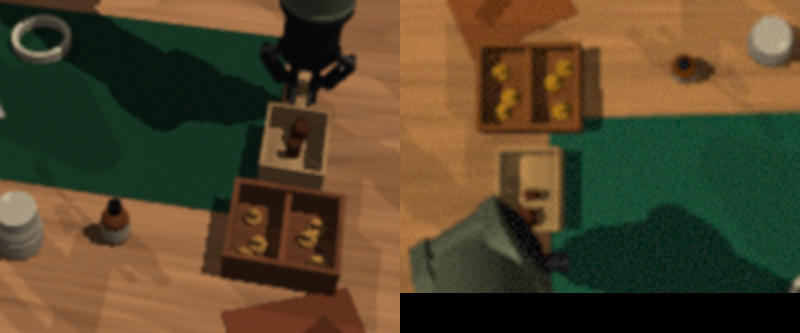

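Call:
{"fn": "play_rows", "kwargs": {
  "plan": [
    [[-0.2,0,0.03],[0,0,0.02],1],
    [[-0.3,0,0.03],[0,0,0],1],
    [[-0.25,0,0],[0,0,0],1],
    [[-0.1,0,0],[0,0,0],1],
    [[-0.05,0,0],[0,0,0],1],
    [[0,0,0],[0,0,0],1]
  ]
}}

```text
clock: 16.38
position: [0.4924, 0.2739, 0.0258]
tool_rot: [-3.142, 0.0, 3.121]
force: [0.1, 0.4, -0.4]
grip_width: 0.0155
finger_force: 59.2
```

Call:
{"fn": "play_rows", "kwargs": {
  "plan": [
    [[-0.04,0,0],[0,0,0],1],
    [[-0.04,0,0],[0,0,0],1],
    [[0,0,0],[0,0,0],1]
  ]
}}

```text
clock: 16.75
position: [0.4944, 0.2739, 0.0258]
tool_rot: [-3.142, -0.0, 3.121]
force: [-0.7, 0.2, -1.6]
grip_width: 0.0152
finger_force: 59.2
```

Call:
{"fn": "play_rows", "kwargs": {
  "plan": [
    [[-0.04,0,0],[0,0,0],1],
    [[0,0,0],[0,0,0],1]
  ]
}}

```text
clock: 17.0
position: [0.4944, 0.2737, 0.0256]
tool_rot: [-3.141, -0.002, 3.122]
force: [-6.2, -1.1, 1.4]
grip_width: 0.0151
finger_force: 59.7
```

Call:
{"fn": "play_rows", "kwargs": {
  "plan": [
    [[-0.04,0,0],[0,0,0],1],
    [[0,0,0],[0,0,0],1]
  ]
}}

```text
clock: 17.25
position: [0.4944, 0.2737, 0.0256]
tool_rot: [-3.14, -0.003, 3.122]
force: [-13.6, -0.7, 8.5]
grip_width: 0.0153
finger_force: 60.5
```

Call:
{"fn": "play_rows", "kwargs": {
  "plan": [
    [[-0.04,0,0],[0,0,0],1],
    [[0,0,0],[0,0,0],1]
  ]
}}

```text
clock: 17.5
position: [0.4945, 0.2737, 0.0256]
tool_rot: [-3.14, -0.005, 3.122]
force: [-19.7, -2.1, 13.8]
grip_width: 0.015
finger_force: 61.4
```

Call:
{"fn": "play_rows", "kwargs": {
  "plan": [
    [[0.08,0,0],[0,0,0],1],
    [[0,0,0.02],[0,0,0],1],
    [[0,0,0],[0,0,0],1],
    [[0,0,0],[0,0,0],0.5],
    [[0,0,0],[0,0,0],0],
    [[0,0,0],[0,0,0],-1],
    [[0,0,0],[0,0,0],-1],
    [[0,0,0],[0,0,0],-1],
    [[0,0,0],[0,0,0],-1],
    [[0,0,-0.4],[0,0,0],-1],
    [[0,0,-0.8],[0,0,0],-1],
    [[0,0,-1],[0,0,0],-1],
    [[0,0,-1],[0,0,0],-1],
    [[0.5,0,-1],[0,0,0],-1],
    [[0.5,0,-1],[0,0,0],-1],
    [[0.5,0,-1],[0,0,0],-1],
    [[0,0,0],[0,0,0],-1]
  ]
}}

```text
clock: 19.62
position: [0.4579, 0.2752, 0.1825]
tool_rot: [3.139, 0.002, 3.122]
force: [-0.2, -0.6, 0.4]
grip_width: 0.0853
finger_force: 0.0
```

```bash
python3 - <<'E'
from h import *
s=bot.observe(); print(s["position"],s["grip_width"],s["force"],s["clock"])
for cam in ["scene","top"]:
    f=grab_frame(cam); P=pts(f,np.ones((384,512),bool))
    q=P[(P[:,0]>.47)&(P[:,0]<.645)&(P[:,1]>.2)&(P[:,1]<.34)&(P[:,2]>.044)&(P[:,2]<.06)]
    print("dish",len(q),cv2.minAreaRect((q[:,:2]*1000).astype(np.float32)))
    print(f"{cam} toggles",[(round(r["p"],2),np.round(np.median(pts(f,r["mask"]),0),3).tolist()) for r in regions_of("toggle0",cam)[:4]])
    if cam=="scene": a=f["pixels"][150:310,110:380]
    else: b=f["pixels"][130:240,150:350]
im=np.vstack([cv2.resize(a,(500,296),interpolation=2),cv2.resize(b,(500,275),interpolation=2)])
cv2.imwrite("pics/c7.png",im[:,:,::-1])
E
```

```text
[0.4579208  0.27522091 0.18254088] 0.08531399973744877 [-0.16650429 -0.59227667  0.41432549] 19.625
dish 154 ((559.3267822265625, 271.6951599121094), (83.8694839477539, 172.73291015625), 88.53733825683594)
scene toggles [(0.5, [0.592, 0.269, 0.025]), (0.49, [0.562, 0.278, 0.035])]
dish 130 ((562.5227661132812, 270.5422058105469), (83.21753692626953, 164.35028076171875), 89.11907196044922)
top toggles [(0.69, [0.597, -0.141, 0.114]), (0.62, [0.59, 0.272, 0.008])]
```

View pics/c7.png

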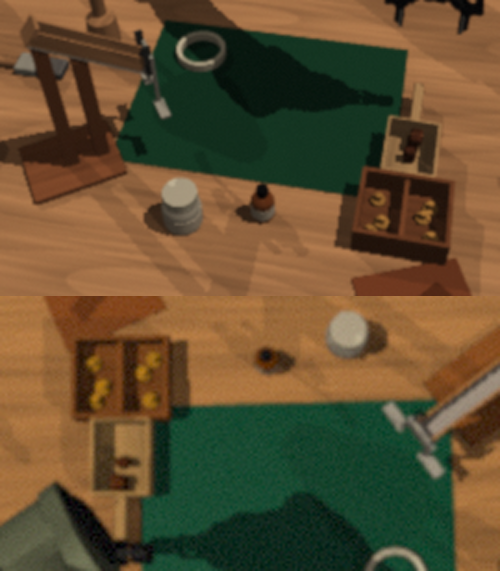

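The dish is against the tray and released. I can make out only two or three toggles, so I'll check closely that all three are in the dish and the gate is shut.

```bash
python3 - <<'E'
from h import *
f=grab_frame("top");g=grab_frame("scene")
for c in (f,g):
    P=pts(c,np.ones((384,512),bool))
    q=P[(P[:,0]>.54)&(P[:,0]<.68)&(P[:,1]>-.2)&(P[:,1]<-.08)&(P[:,2]>.095)&(P[:,2]<.125)]; print("feet z",np.median(q[:,2]),len(q))
    q=P[(P[:,0]>.545)&(P[:,0]<.635)&(P[:,1]>.24)&(P[:,1]<.302)&(P[:,2]>.013)&(P[:,2]<.06)]; print(len(q),np.histogram(q[:,2],8,(.013,.06))[0])
ims=[(f,170,215,180,215),(g,195,240,245,280),(f,158,208,300,350),(g,160,225,165,210)]
o=[cv2.resize(c["pixels"][a:b,l:r],(390,290),interpolation=2) for c,a,b,l,r in ims]
im=np.vstack([np.hstack(o[:2]),np.hstack(o[2:])]); 
# dish in scene: around the found dish
m=regions_of("dish","scene")[0]["box"].astype(int) if hasattr(regions_of("dish","scene")[0]["box"],"astype") else np.array(regions_of("dish","scene")[0]["box"]).astype(int)
m2=np.array(regions_of("dish","top")[0]["box"]).astype(int);print(m,m2)
o[0]=cv2.resize(f["pixels"][m2[1]-4:m2[3]+4,m2[0]-4:m2[2]+4],(390,290),interpolation=2);o[1]=cv2.resize(g["pixels"][m[1]-4:m[3]+4,m[0]-4:m[2]+4],(390,290),interpolation=2)
im=np.vstack([np.hstack(o[:2]),np.hstack(o[2:])]); im=np.clip(im*1.6,0,255).astype(np.uint8)
cv2.imwrite("pics/c8.png",im[:,:,::-1])
E
```

```text
feet z 0.10696252688449866 107
79 [ 9  5 19 33 11  2  0  0]
feet z 0.10605555763681605 102
129 [21 18 26 55  7  2  0  0]
[316 194 348 247] [185 178 208 223]
```

View pics/c8.png

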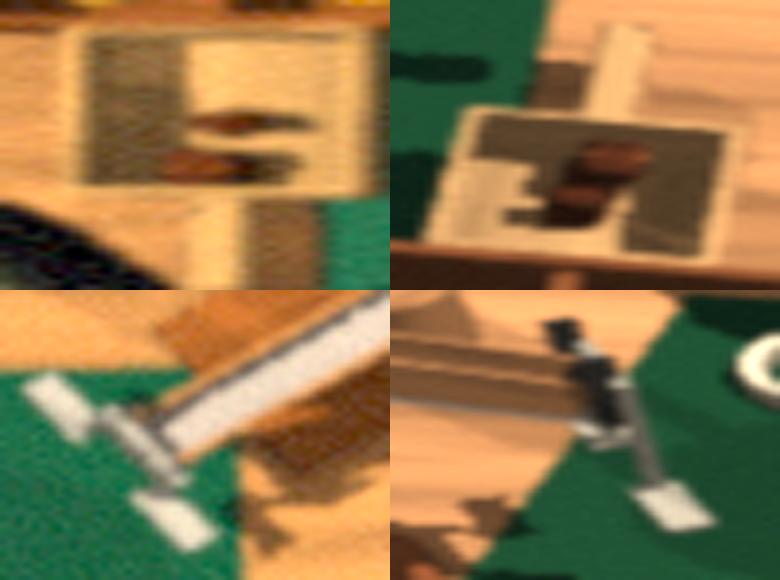

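The chute is clear right down to the gate, and the feet are at 0.107 m on top, so the gate is shut. The toggles lie clustered and stacked near the handle end of the dish (depth up to about 36 mm), and none shows on the bench. I'm handing the job in.

```bash
python3 -c "
from workcell import bot
print(bot.job_done())"
```

```text
the job is handed in; nothing more can be done
None
```

I've handed the job in, but the hand-in returned no verdict: the dish stands released against the tray's front face, the gate is shut and the chute is empty. I could pick out only two of the stacked toggles for certain in the pictures, though none was seen on the bench.

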